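Put the calibration weights back in their fitted wells

TASK

The four knob weights have been left about the bench after a calibration. Put each one back, upright, into the well of the wooden weight tray that is bored for it: the largest weight in the widest well, and so on down to the smallest weight in the narrowest well. Set them down rather than dropping them, and leave the hand-held thermometer and the brass tee fitting where they lie.

Things in the scene. Friction and masses are not known exactly. Their poses are not given: they have to be found in the camera images.
- weight_500: The largest of the four knob weights, brass, 0.5 kg, standing loose on the bench: a plain cylinder 38 mm across and 35 mm high, narrowing above that to a small knob, 58 mm tall in all. Grip it across the cylinder, fingertips higher above its underside than its well is deep. Origin: centre of its underside; z up; round about z.
- weight_200: The second largest of the four knob weights, brass, 0.2 kg, standing loose on the bench: a plain cylinder 29 mm across and 27 mm high, narrowing above that to a small knob, 45 mm tall in all. Grip it across the cylinder, fingertips higher above its underside than its well is deep. Origin: centre of its underside; z up; round about z.
- weight_100: The second smallest of the four knob weights, bare steel, 0.1 kg, standing loose on the bench: a plain cylinder 23 mm across and 21 mm high, narrowing above that to a small knob, 36 mm tall in all. Grip it across the cylinder, fingertips higher above its underside than its well is deep. Origin: centre of its underside; z up; round about z.
- weight_50: The smallest of the four knob weights, brass, 0.05 kg, standing loose on the bench: a plain cylinder 19 mm across and 18 mm high, narrowing above that to a small knob, 30 mm tall in all. Grip it across the cylinder, fingertips higher above its underside than its well is deep. Origin: centre of its underside; z up; round about z.
- well_500: Fixed light-wood block, 70 x 70 x 18 mm, one of four (78 mm apart, 2 by 2, changing places) in a dark-wood tray 165 mm square. In its top a round flat-bottomed well for the largest weight, 58 mm wide, 12 mm deep, its bottom 6 mm above the origin. Origin: on the well's axis, centre of the block's underside, 6 mm above the bench; axes along the tray's sides. Tray rim 20 mm above the origin.
- well_200: Fixed light-wood block, 70 x 70 x 18 mm, one of four (78 mm apart, 2 by 2, changing places) in a dark-wood tray 165 mm square. In its top a round flat-bottomed well for the second largest weight, 47 mm wide, 9 mm deep, its bottom 9 mm above the origin. Origin: on the well's axis, centre of the block's underside, 6 mm above the bench; axes along the tray's sides. Tray rim 20 mm above the origin.
- well_100: Fixed light-wood block, 70 x 70 x 18 mm, one of four (78 mm apart, 2 by 2, changing places) in a dark-wood tray 165 mm square. In its top a round flat-bottomed well for the second smallest weight, 38 mm wide, 7 mm deep, its bottom 11 mm above the origin. Origin: on the well's axis, centre of the block's underside, 6 mm above the bench; axes along the tray's sides. Tray rim 20 mm above the origin.
- well_50: Fixed light-wood block, 70 x 70 x 18 mm, one of four (78 mm apart, 2 by 2, changing places) in a dark-wood tray 165 mm square. In its top a round flat-bottomed well for the smallest weight, 30 mm wide, 6 mm deep, its bottom 12 mm above the origin. Origin: on the well's axis, centre of the block's underside, 6 mm above the bench; axes along the tray's sides. Tray rim 20 mm above the origin.
- thermometer: Bystander: hand-held thermometer lying loose on the bench to the right of the weights, dark body with an orange edge, 162 x 68 x 28 mm, long side along its x. Origin: centre of its underside.
- brass_tee: Bystander: brass tee pipe fitting lying loose between the weights and the tray, 35 x 51 x 18 mm, long side along its y. Origin: centre of its underside.
Not all that is in view belongs to the job. Leave any purple or red look-alike of the weight_500 alone.

How it is judged (in metres and radians):
At the end, for the whole second after the job is handed in: Each weight stands at rest and released on the bottom of its own well: axis within 12 mm of the well's, underside within 3 mm of the well's bottom, tilted less than 0.1 rad (horizontal distance between weight_500 and well_500 below 0.012 m and z of weight_500 in the frame of well_500 between 0.003 and 0.009 m and angle between each of weight_500, weight_200, weight_100, weight_50's own z axis and vertical below 0.1 rad and linear speed of each of weight_500, weight_200, weight_100, weight_50 below 0.02 m/s and contact force between each of weight_500, weight_200, weight_100, weight_50 and the fingers below 0.05 N and horizontal distance between weight_200 and well_200 below 0.012 m and z of weight_200 in the frame of well_200 between 0.006 and 0.012 m and horizontal distance between weight_100 and well_100 below 0.012 m and z of weight_100 in the frame of well_100 between 0.008 and 0.014 m and horizontal distance between weight_50 and well_50 below 0.012 m and z of weight_50 in the frame of well_50 between 0.009 and 0.015 m); the robot touches nothing.
It fails at once if a weight is dropped or thrown (moves faster than 0.8 m/s with no finger on it) ((contact force between weight_500 and the fingers below 0.01 N and linear speed of weight_500 above 0.8 m/s) or (contact force between weight_200 and the fingers below 0.01 N and linear speed of weight_200 above 0.8 m/s) or (contact force between weight_100 and the fingers below 0.01 N and linear speed of weight_100 above 0.8 m/s) or (contact force between weight_50 and the fingers below 0.01 N and linear speed of weight_50 above 0.8 m/s)).
It fails at once if the hand-held thermometer is moved by more than 15 mm (distance of thermometer from where it was at the start of the episode above 0.015 m).
It fails at once if the brass tee is moved by more than 15 mm (distance of brass_tee from where it was at the start of the episode above 0.015 m).
It also fails if it takes over 106 s, if anything falls off the work surface, if the arm or the gripper's body presses on something with over 40 N, if the wrist force passes 120 N, or if a joint passes its speed limit or range.

ROBOT

A 6-joint arm with a two-finger parallel gripper is mounted at the origin on a cart in front of the work surface, level with it; the furniture and walls round the work are solid. World frame = base frame: x ahead of the robot, y to its left, z up, the work surface at z = 0. Lengths are in mm, angles in rad, forces in N, time in s.
With the tool pointing down it reaches from about 350 to 875 mm from the base axis. Payload 4.2 kg.
Tool frame: the origin (TCP) lies at the very end of the fingers, on their centre line; the grasp point (between the pads) lies arm.grip_point_offset behind it (arm.grip_point_offset is the distance from the TCP to the grasp point, in mm); z points along the fingers, y is the line along which they close (so a half turn about z gives the same grasp; the last joint's range is limited). The gripper opens to 85 mm and grips with 20 to 120 N. Pads are 22 mm wide; open, the fingers measure 114 mm over their backs; the gripper's body (76 mm by 85 mm) begins 54 mm behind the grasp point. The pads swing forward as they close: fully open they stand 13 mm farther back than shut.
Start: joints at [1.571, 0.385, 0.008, 0, -1.194, -0.259], TCP at [159.919, 604.173, 231.312] pointing down, gripper open.
Joint ranges: [-3.14, 3.14], [-1.21, 2.06], [-1.07, 1.41], [-3.16, 2.05], [-2.99, -0.16], [-3.1, 3.1]. Speed limits (rad/s): [2.79, 2.79, 3.14, 3.14, 3.14, 3.14].

INTERFACE

Orientations are given as a unit quaternion [x, y, z, w].
In Python, from bench import arm, cams, ticket gives the robot as it stands.
- The arm moves only by the tool servo_tool, never from a script. Its argument "commands" is a list that holds one entry, the list of rows, each a list of 7 numbers: the closure in counts, from 0 (fully open) to 255 (shut), then the shift along the tool's x, y, z in m, then the turn, a rotation vector about the tool's x, y, z in degrees. In form: [[[grip, x, y, z, ax, ay, az], ...]]. A call has 1 to 10 rows; each row shifts and turns the commanded pose from where the row before left it, along the tool's axes as they then stand; what a row does not reach is not made up. A row lasts 1/12 s, in which the tool goes at most 41.7 mm and 7.16 degrees, less where a joint would pass 70% of its speed; a pose out of reach is approached as far as the arm can. A call with a gripper value outside its range is refused whole. The fingers move at their own pace and stop on an object; the grip force is fixed at half the most. Time passes only in rows, so rows that do not move let the fingers close. It gives the time, the measured TCP pose, the force, the opening and the grip force at its end, in the units of the state.
- arm.read_state(): the state, without advancing time (a new reading comes with each control period).
- cams.get_image(name): name is "scene" or "top"; returns a dict with "frame" (384x512x3 uint8, blue, green, red), "K" (3x3 intrinsics, pixels), "k1" (the pictures are not rectified: a ray, as slopes to the right and down, at radius r is drawn at 1 + k1 r^2 times it, then the intrinsics apply), "T" (4x4, takes a point from camera to world coordinates). Camera axes: x right, y up, looking along -z (the intrinsics and any distortion apply to the point x, -y, -z); pixel columns grow to the right and rows downward; lengths in mm; the calibration is good to about 2 mm. A picture is of the moment at which its call begins. There is no depth.
- ticket.job_done(): hands the job in; it is judged then, once.
The state is a dict: "clock": time; "joints": joint angles; "joint_vel": joint speeds; "joint_efforts": joint torques, N m; "position": TCP position; "ee_rot": TCP orientation; "contact_force": force on the tool from outside, world axes, zero at the start; "wrist_torque": the same for the moment, N m; "gripper_width": finger opening in mm; "grasp_force": force on a finger pad.
Only numpy, scipy, OpenCV 4.12 (cv2) and the standard library are available. Lean on these libraries where they do the work, as an engineer would, in place of code of your own. Each camera call takes 0.05 s, during which the arm holds its last target. There are 200 camera calls.

## Working session

There is one attempt and no reset: what is moved stays moved. The work goes in short steps, Python scripts to look and compute and a tool call to move; the robot and the scene stay as the last step left them, time stands still between calls to the robot, and variables do not carry over. Pictures are saved under pics/ and viewed, at most 14 in all, crops included, and the job is handed in when it is done.

Besides the shell and the picture viewer there is one more tool, called after "Call:" by a JSON object that holds its "name" and its "arguments". servo_tool: Moves the arm, as the interface text tells. Its arguments: {"type":"object","properties":{"commands":{"type":"array","items":{"type":"array","items":{"type":"array","items":{"type":"number"}}}}},"required":["commands"]}

```bash
mkdir -p pics; cat > h.py <<'E'
import numpy as np,cv2
from bench import arm,cams,ticket
def px2w(im,u,v,z):
    K=im["K"];k=im["k1"];T=np.array(im["T"]);K=np.array(K)
    d=np.array([(u-K[0,2])/K[0,0],(v-K[1,2])/K[1,1]]);s=d.copy()
    for _ in range(20): s=d/(1+k*(s@s))
    r=T[:3,:3]@np.array([s[0],-s[1],-1]);o=T[:3,3]
    return o+r*(z-o[2])/r[2]
def w2px(im,p):
    T=np.array(im["T"]);K=np.array(im["K"]);c=T[:3,:3].T@(np.array(p)-T[:3,3])
    s=np.array([c[0],-c[1]])/-c[2];s=s*(1+im["k1"]*(s@s));return K[0,0]*s[0]+K[0,2],K[1,1]*s[1]+K[1,2]
E
python3 - <<'E'
from h import *
for n in("top","scene"):
    i=cams.get_image(n);cv2.imwrite(f"pics/{n}0.png",cv2.resize(i["frame"],(800,600),interpolation=cv2.INTER_CUBIC));print(n,np.round(i["T"],3).tolist(),np.array(i["K"]).tolist(),i["k1"])
s=arm.read_state();print(s,arm.grip_point_offset)
E
```

```text
top [[0.013, 0.988, -0.154, 266.375], [-1.0, 0.015, 0.018, 82.531], [0.02, 0.153, 0.988, 1565.77], [0.0, 0.0, 0.0, 1.0]] [[445.92005556598383, 0.0, 255.71861436579462], [0.0, 445.92005556598383, 194.1963760016642], [0.0, 0.0, 1.0]] -0.0681175628007407
scene [[0.713, 0.378, -0.59, -85.602], [-0.7, 0.414, -0.582, -542.282], [0.025, 0.828, 0.56, 633.468], [0.0, 0.0, 0.0, 1.0]] [[385.3141614177068, 0.0, 257.0713520337658], [0.0, 385.3141614177068, 191.14100674814267], [0.0, 0.0, 1.0]] -0.04776705111241026
{'clock': 0.1, 'joints': array([ 1.57056010e+00,  3.85510418e-01,  6.72614937e-03, -4.35344189e-04,
       -1.19402262e+00, -2.58626391e-01]), 'joint_vel': array([-0.00157827, -0.00171216,  0.00078741,  0.00143684, -0.00051672,
       -0.00058593]), 'joint_efforts': array([ 3.98239581e-05, -3.93318772e+01,  1.88928294e+01,  4.19790074e+00,
       -2.59904788e-03,  4.62652125e-06]), 'position': array([159.82207646, 603.65921983, 230.29814552]), 'ee_rot': array([ 9.91624568e-01, -1.29149778e-01, -7.11205075e-05,  1.02297059e-03]), 'contact_force': array([-0.07326558,  1.07198787, -0.48851944]), 'wrist_torque': array([-0.00378238, -0.03943162,  0.04019367]), 'grasp_force': 0.0, 'gripper_width': 85.42710145312361} 18.700000000000003
```

View pics/top0.png

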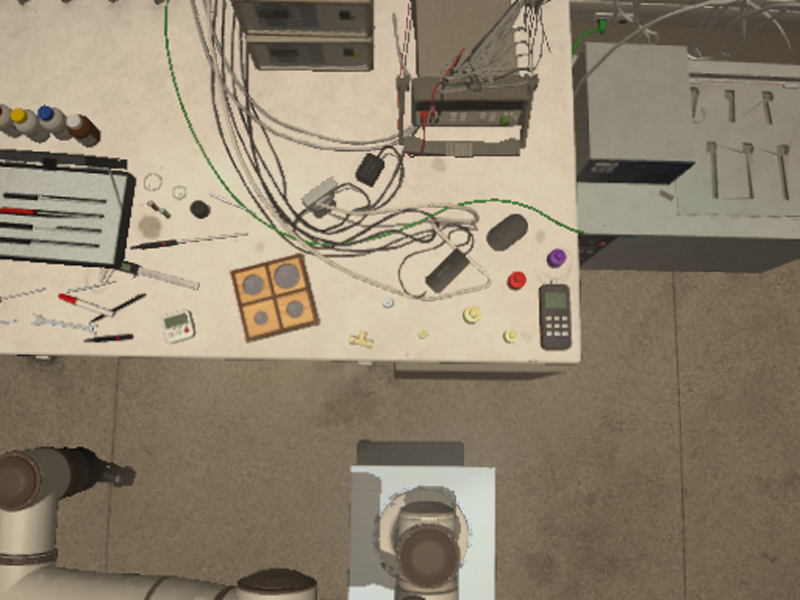

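View pics/scene0.png

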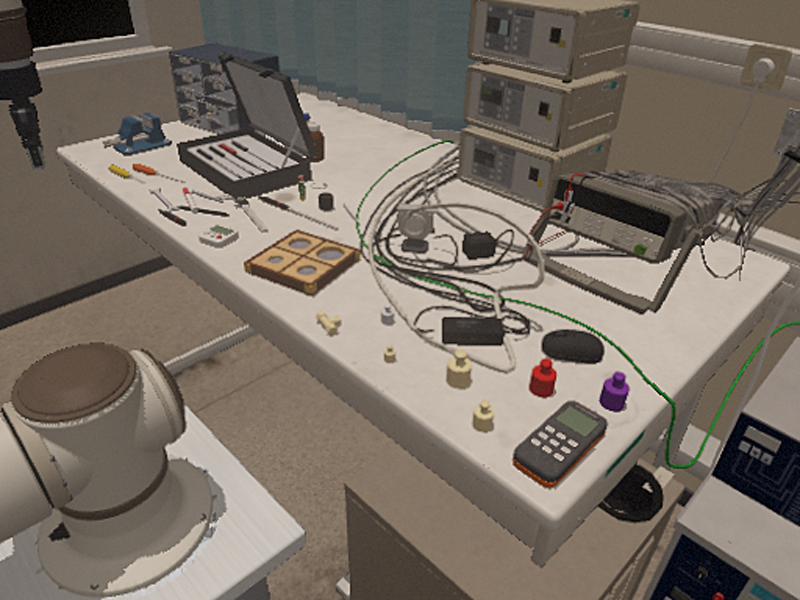

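Top view (800-px scale): steel 100 at (388,302), brass 50 at (423,334), brass 500 at (472,314), brass 200 at (511,336). The tray is at (276,297), the tee at (361,340), and the red and purple look-alikes at (516,281) and (557,258). The plain brass piece at (472,314) fits weight_500, as it is the largest brass one; red and purple are excluded. I'll confirm this in a crop and locate everything.

```bash
cat >> h.py <<'E'
DIM={'500':(38,35,58),'200':(29,27,45),'100':(23,21,36),'50':(19,18,30)}
def sil(im,xy,n,z0=0):
    D,h,H=DIM[n];t=np.linspace(0,2*np.pi,40)[:-1];m=np.zeros((384*4,512*4),np.uint8)
    def hull(r,a,b):
        P=[w2px(im,(xy[0]+r*np.cos(q),xy[1]+r*np.sin(q),z)) for q in t for z in(a,b)]
        cv2.fillConvexPoly(m,cv2.convexHull(np.int32(np.round(np.array(P)*4+1.5))),1)
    hull(D/2,z0,z0+h);hull(D/5,z0+h,z0+H);return m
E
python3 - <<'E'
from h import *
I={n:cams.get_image(n) for n in("top","scene")}
t=I["top"]["frame"][155:230,140:365];s=I["scene"]["frame"][140:315,145:415]
cv2.imwrite("pics/c.png",np.vstack([cv2.resize(t,(790,263),interpolation=cv2.INTER_CUBIC)]))
cv2.imwrite("pics/d.png",cv2.resize(s,(800,519),interpolation=cv2.INTER_CUBIC))
g={'100':(388,302,388,316),'50':(423,334,390,354),'500':(472,314,459,371),'200':(511,336,484,418)}
for n,(a,b,c,d) in g.items():
    for k,u,v in(("top",a,b),("scene",c,d)):
        p=px2w(I[k],u*.64,v*.64,DIM[n][1]/2);q=I[k]["frame"][int(v*.64),int(u*.64)];print(n,k,p.round(1),q)
print([px2w(I["top"],u*.64,v*.64,24).round(1).tolist() for u,v in((252,285),(287,275),(261,318),(297,309))])
E
```

```text
100 top [511.   80.7  10.5] [171 185 196]
100 scene [514.9  82.1  10.5] [121 128 134]
50 top [439.6   1.    9. ] [139 204 209]
50 scene [445.9   4.3   9. ] [148 192 211]
500 top [ 485.5 -108.6   17.5] [141 213 220]
500 scene [ 488.9 -106.4   17.5] [132 173 193]
200 top [ 437.4 -197.1   13.5] [130 193 209]
200 scene [ 441.5 -195.6   13.5] [145 187 204]
[[542.7, 386.8, 24.0], [566.8, 309.0, 24.0], [468.3, 363.4, 24.0], [489.8, 283.8, 24.0]]
```

View pics/c.png

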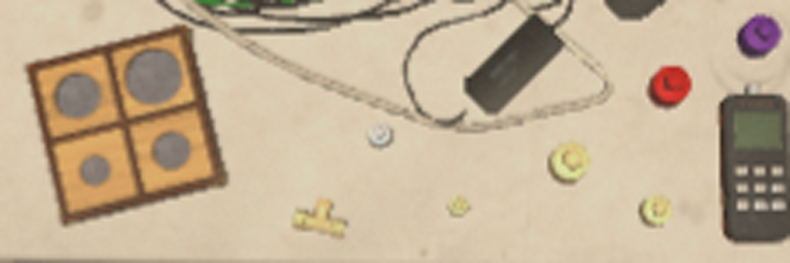

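View pics/d.png

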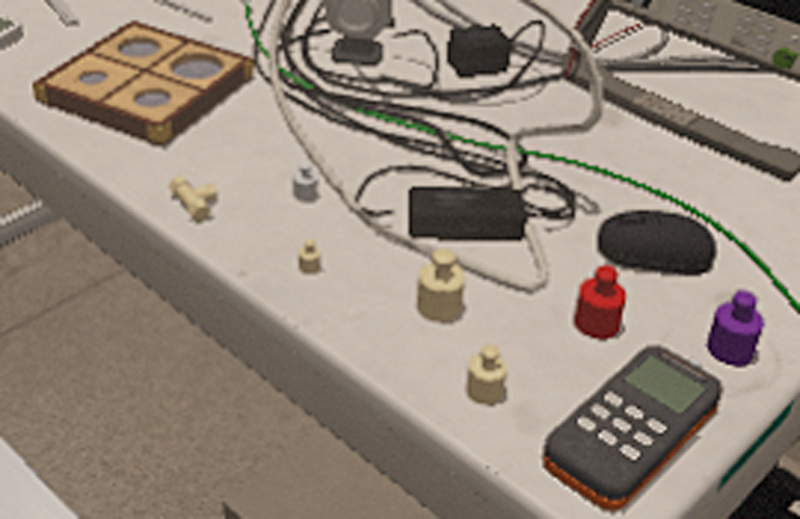

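The crop confirms it: the plain brass large weight sits at crop (569,161), and the red and purple ones are look-alikes. The wells in the crop are 500 (153,76), 200 (78,95), 100 (170,150) and 50 (94,169). Next I'll refine by fitting.

```bash
cat > fit.py <<'E'
from h import *
from scipy.optimize import minimize
G={'100':(512,81),'50':(442,2),'500':(487,-107.5),'200':(439,-196)}
def wmask(im,xy,n,z0=0):
    f=cv2.cvtColor(cv2.resize(im["frame"],None,fx=4,fy=4,interpolation=cv2.INTER_CUBIC),cv2.COLOR_BGR2LAB).astype(float)
    u,v=np.array(w2px(im,(xy[0],xy[1],z0+DIM[n][1]/2)))*4;R=int(80+DIM[n][2]*1.2)
    y0,x0=int(v)-R,int(u)-R;w=f[y0:y0+2*R,x0:x0+2*R];bg=np.median(w.reshape(-1,3),0)
    d=(w-bg)[...,2] if n!='100' else -(w-bg)[...,2]
    m=np.uint8(d>(0.5*np.percentile(d[R-12:R+12,R-12:R+12],70)))
    k,l=cv2.connectedComponents(m);c=np.bincount(l[R-20:R+20,R-20:R+20].ravel(),minlength=k);c[0]=0
    M=np.zeros(f.shape[:2],np.uint8);M[y0:y0+2*R,x0:x0+2*R]=l==c.argmax();return M
def fit(im,xy,n,z0=0):
    M=wmask(im,xy,n,z0)
    f=lambda p:1-(lambda S:(S&M).sum()/(S|M).sum())(sil(im,p,n,z0))
    r=minimize(f,xy,method="Nelder-Mead",options=dict(initial_simplex=[xy,(xy[0]+5,xy[1]),(xy[0],xy[1]+5)],xatol=.1,fatol=1e-4));return r.x.round(1),round(1-r.fun,2)
def tray(im):
    f=cv2.resize(im["frame"],None,fx=4,fy=4,interpolation=cv2.INTER_CUBIC);h=cv2.cvtColor(f,cv2.COLOR_BGR2HSV)
    m=np.uint8((h[...,1]>105)&(h[...,2]>130)&(h[...,0]<30));c=np.int32(np.array(w2px(im,(517,336,24)))*4)
    a=np.zeros_like(m);cv2.circle(a,c.tolist(),160 if im["K"][0][0]>400 else 220,1,-1);m&=a;m=cv2.morphologyEx(m,cv2.MORPH_OPEN,np.ones((7,7)))
    v,u=np.nonzero(m);P=np.array([px2w(im,(a-1.5)/4,(b-1.5)/4,24)[:2] for a,b in cv2.convexHull(np.c_[u,v].astype(np.int32))[:,0]])
    return cv2.minAreaRect(P.astype(np.float32)),m
E
python3 - <<'E'
from fit import *
for k in("top","scene"):
    im=cams.get_image(k)
    for n in G: print(k,n,*fit(im,G[n],n))
    print(k,tray(im)[0]);
    if k=="top":print('therm',px2w(im,345.5,195,28).round(),'tee',px2w(im,231,217,9).round(), [px2w(im,140+a/3.511,155+b/3.507,14).round(1).tolist()[:2] for a,b in((153,76),(78,95),(170,150),(94,169))])
E
```

```text
top 100 [510.8  82.4] 0.86
top 50 [441.1   3.3] 0.75
top 500 [ 486.7 -109.2] 0.79
top 200 [ 441.1 -198.5] 0.74
top ((517.7908325195312, 337.51165771484375), (151.73403930664062, 151.60287475585938), 15.547372817993164)
therm [ 507. -261.   28.] tee [426. 140.   9.] [[566.3, 310.8], [545.7, 385.6], [491.2, 290.9], [470.8, 366.2]]
scene 100 [514.4  84.9] 0.87
scene 50 [446.    6.3] 0.67
scene 500 [ 489.9 -104.9] 0.63
scene 200 [ 441.3 -192.4] 0.75
scene ((518.726806640625, 336.211181640625), (152.18763732910156, 151.8329315185547), 15.73947811126709)
```

Call:
{"name": "servo_tool", "arguments": {"commands": [[[90, 0, 0, 0, 0, 0, -4.95], [90, 0, 0, 0, 0, 0, -4.95], [90, 0, 0, 0, 0, 0, -4.94], [90, 0.0164, 0.0356, 0, 0, 0, 0], [90, 0.0164, 0.0356, 0, 0, 0, 0], [90, 0.0164, 0.0356, 0, 0, 0, 0], [90, 0.0164, 0.0356, 0, 0, 0, 0], [90, 0.0164, 0.0356, 0, 0, 0, 0], [90, 0.0164, 0.0356, 0, 0, 0, 0], [90, 0.0164, 0.0356, 0, 0, 0, 0]]]}}

```text
clock: 1.13
position: [275.1, 353.1, 231.5]
ee_rot: [1.0, 0.0, 0.0, -0.0]
contact_force: [0.9, 0.6, 0.4]
gripper_width: 55.3
grasp_force: 0.0
```

Call:
{"name": "servo_tool", "arguments": {"commands": [[[90, 0.0164, 0.0355, 0, 0, 0, 0], [90, 0.0164, 0.0355, 0, 0, 0, 0], [90, 0.0164, 0.0355, 0, 0, 0, 0], [90, 0.0164, 0.0355, 0, 0, 0, 0], [90, 0.0164, 0.0355, 0, 0, 0, 0], [90, 0.0164, 0.0355, 0, 0, 0, 0], [90, 0.0164, 0.0355, 0, 0, 0, 0], [90, 0.0164, 0.0355, 0, 0, 0, 0], [90, 0.0164, 0.0355, 0, 0, 0, 0], [90, 0.0164, 0.0355, 0.01, 0, 0, 0]]]}}

```text
clock: 1.97
position: [440.6, -1.7, 223.3]
ee_rot: [1.0, 0.0, 0.003, -0.001]
contact_force: [1.3, 0.3, 0.2]
gripper_width: 55.4
grasp_force: 0.0
```

Call:
{"name": "servo_tool", "arguments": {"commands": [[[90, 0.0164, 0.0355, 0.01, 0, 0, 0], [90, 0.0164, 0.0355, 0.02, 0, 0, 0], [90, 0.0164, 0.0346, 0.02, 0, 0, 0], [90, 0, 0, 0.03, 0, 0, 0], [90, 0, 0, 0.03, 0, 0, 0], [90, 0, 0, 0.02, 0, 0, 0], [90, 0, 0, 0, 0, 0, 0]]]}}

```text
clock: 2.55
position: [483.3, -103.1, 88.9]
ee_rot: [1.0, -0.001, -0.005, 0.0]
contact_force: [-0.3, 0.4, 0.3]
gripper_width: 55.2
grasp_force: 0.0
```

```bash
python3 - <<'E'
from h import *
i=cams.get_image("scene");cv2.imwrite("pics/e.png",cv2.resize(i["frame"][160:310,200:400],(800,600),interpolation=cv2.INTER_CUBIC))
s=arm.read_state();print(s["position"],s["ee_rot"],s["joints"].round(3))
E
```

```text
[ 485.18540916 -102.88706172   91.34100775] [ 9.99996520e-01 -1.25231948e-04 -2.61755423e-03  3.05539395e-04] [ 0.119  0.327 -0.487 -0.    -0.762  1.451]
```

View pics/e.png

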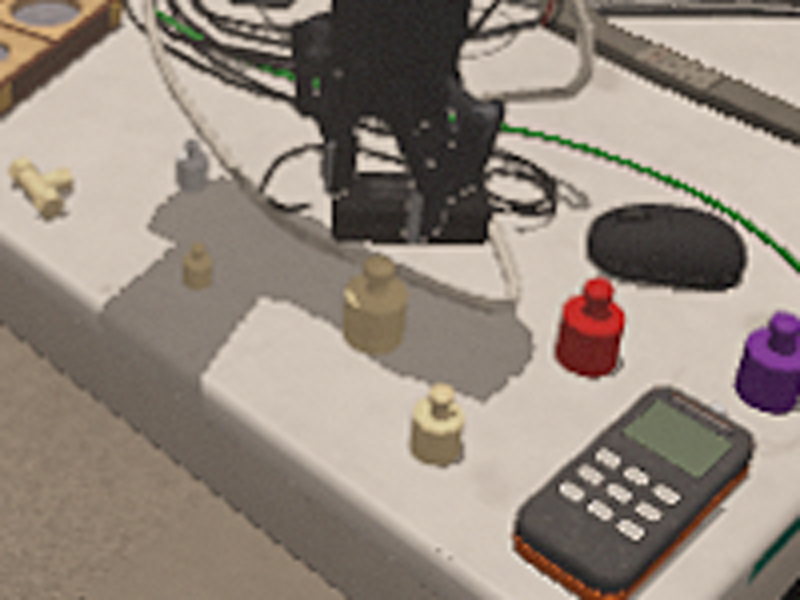

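The gripper hangs above and behind weight_500 (about (375,310) in the crop). Nothing has been touched.

Call:
{"name": "servo_tool", "arguments": {"commands": [[[90, 0.002, 0.004, 0.015, 0, 0, 0], [90, 0, 0, 0.015, 0, 0, 0], [90, 0, 0, 0.015, 0, 0, 0], [90, 0, 0, 0.015, 0, 0, 0], [90, 0, 0, 0.01, 0, 0, 0], [90, 0, 0, 0.004, 0, 0, 0], [90, 0, 0, 0, 0, 0, 0], [90, 0, 0, 0, 0, 0, 0]]]}}

```text
clock: 3.27
position: [489.9, -106.3, 20.4]
ee_rot: [1.0, 0.001, 0.001, 0.0]
contact_force: [-0.5, -0.2, -0.2]
gripper_width: 55.4
grasp_force: 0.0
```

Call:
{"name": "servo_tool", "arguments": {"commands": [[[90, 0, 0, 0.002, 0, 0, 0], [90, 0, 0, 0, 0, 0, 0], [200, 0, 0, 0, 0, 0, 0], [200, 0, 0, 0, 0, 0, 0], [200, 0, 0, 0, 0, 0, 0], [200, 0, 0, 0, 0, 0, 0], [200, 0, 0, 0, 0, 0, 0], [200, 0, 0, 0, 0, 0, 0]]]}}

```text
clock: 3.93
position: [489.0, -106.2, 18.0]
ee_rot: [1.0, 0.0, 0.001, -0.0]
contact_force: [-0.4, 2.1, 5.3]
gripper_width: 35.5
grasp_force: 59.5
```

Call:
{"name": "servo_tool", "arguments": {"commands": [[[200, 0, 0, -0.005, 0, 0, 0], [200, 0, 0, -0.015, 0, 0, 0], [200, 0, 0, -0.025, 0, 0, 0], [200, 0, 0, -0.03, 0, 0, 0], [200, 0, 0, -0.025, 0, 0, 0], [200, 0, 0, 0, 0, 0, 0], [200, 0, 0, 0, 0, 0, 0], [200, 0, 0, 0, 0, 0, 0]]]}}

```text
clock: 4.6
position: [486.8, -106.5, 115.5]
ee_rot: [1.0, -0.0, -0.002, -0.0]
contact_force: [-0.9, -0.5, -5.6]
gripper_width: 35.3
grasp_force: 60.9
```

```bash
python3 - <<'E'
from h import *
i=cams.get_image("scene");cv2.imwrite("pics/f.png",cv2.resize(i["frame"][130:280,200:400],(800,600),interpolation=cv2.INTER_CUBIC))
P=[]
for _ in range(6):
    cams.get_image("top");s=arm.read_state();P.append(s["position"])
print(np.round(P,1).tolist(),s["contact_force"],s["gripper_width"])
E
```

```text
[[486.9, -106.6, 115.0], [487.2, -106.6, 115.1], [487.5, -106.6, 115.4], [487.9, -106.5, 115.7], [488.1, -106.5, 115.9], [488.3, -106.5, 116.2]] [-0.18887463 -0.94741843 -4.50996373] 35.50140804397292
```

View pics/f.png

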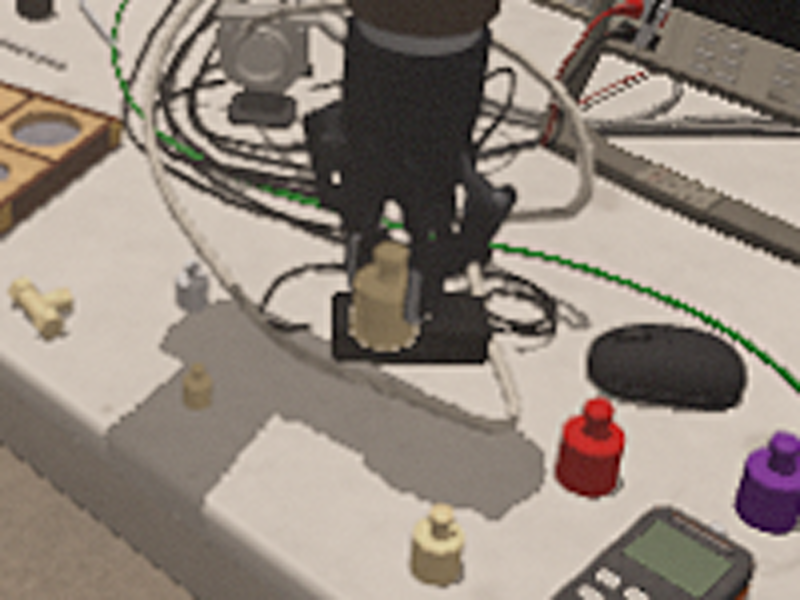

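Call:
{"name": "servo_tool", "arguments": {"commands": [[[200, 0.004, -0.018, 0, 0, 0, 0], [200, 0.007, -0.036, 0, 0, 0, 0], [200, 0.007, -0.036, 0, 0, 0, 0], [200, 0.007, -0.036, 0, 0, 0, 0], [200, 0.007, -0.036, 0, 0, 0, 0], [200, 0.007, -0.036, 0, 0, 0, 0], [200, 0.007, -0.036, 0, 0, 0, 0], [200, 0.007, -0.036, 0, 0, 0, 0], [200, 0.007, -0.036, 0, 0, 0, 0], [200, 0.007, -0.036, 0, 0, 0, 0]]]}}

```text
clock: 5.78
position: [555.4, 237.3, 116.5]
ee_rot: [1.0, 0.0, -0.0, 0.0]
contact_force: [1.0, 0.1, -4.0]
gripper_width: 35.5
grasp_force: 61.2
```

Call:
{"name": "servo_tool", "arguments": {"commands": [[[200, 0.007, -0.036, 0, 0, 0, 0], [200, 0.004, -0.038, 0, 0, 0, 0], [200, 0, 0, 0.01, 0, 0, 0], [200, 0, 0, 0.01, 0, 0, 0], [200, 0, 0, 0, 0, 0, 0], [200, 0, 0, 0, 0, 0, 0], [200, 0, 0, 0, 0, 0, 0], [200, 0, 0, 0, 0, 0, 0]]]}}

```text
clock: 6.45
position: [567.0, 308.7, 97.8]
ee_rot: [1.0, -0.0, 0.0, -0.0]
contact_force: [0.6, 0.7, -4.6]
gripper_width: 35.6
grasp_force: 61.5
```

Call:
{"name": "servo_tool", "arguments": {"commands": [[[200, 0, 0, 0.015, 0, 0, 0], [200, 0, 0, 0.015, 0, 0, 0], [200, 0, 0, 0.015, 0, 0, 0], [200, 0, 0, 0.01, 0, 0, 0], [200, 0, 0, 0.005, 0, 0, 0], [200, 0, 0, 0, 0, 0, 0], [200, 0, 0, 0, 0, 0, 0], [200, 0, 0, 0, 0, 0, 0], [200, 0, 0, 0, 0, 0, 0]]]}}

```text
clock: 7.2
position: [567.2, 310.0, 38.2]
ee_rot: [1.0, 0.0, 0.001, -0.001]
contact_force: [0.3, 0.3, -4.2]
gripper_width: 35.6
grasp_force: 61.5
```

```bash
python3 - <<'E'
from h import *
i=cams.get_image("scene");cv2.imwrite("pics/g.png",cv2.resize(i["frame"][110:210,140:273],(798,600),interpolation=cv2.INTER_CUBIC))
s=arm.read_state();print(s["position"],s["contact_force"],s["gripper_width"])
E
```

```text
[567.07351987 309.94604971  38.10576553] [-0.08631893  0.45062433 -4.88684121] 35.76188635863004
```

View pics/g.png

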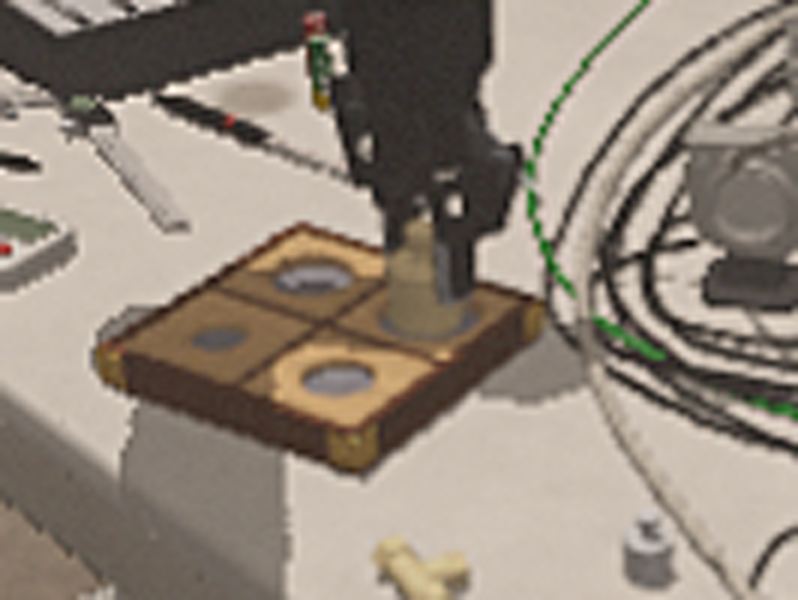

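Weight_500 hangs over its well (base about (430,312), well centre (430,320)) and looks centred. I'll lower it gently.

Call:
{"name": "servo_tool", "arguments": {"commands": [[[200, 0, 0, 0.003, 0, 0, 0], [200, 0, 0, 0.002, 0, 0, 0], [200, 0, 0, 0.001, 0, 0, 0], [200, 0, 0, 0, 0, 0, 0], [200, 0, 0, 0, 0, 0, 0]]]}}

```text
clock: 7.67
position: [566.5, 309.5, 30.8]
ee_rot: [1.0, 0.0, -0.0, 0.0]
contact_force: [-0.8, -0.0, -4.2]
gripper_width: 35.4
grasp_force: 61.5
```

Call:
{"name": "servo_tool", "arguments": {"commands": [[[200, 0, 0, 0.001, 0, 0, 0], [200, 0, 0, 0, 0, 0, 0], [200, 0, 0, 0, 0, 0, 0]]]}}

```text
clock: 7.92
position: [566.7, 309.6, 30.2]
ee_rot: [1.0, 0.0, 0.0, -0.0]
contact_force: [-1.1, 0.9, -4.0]
gripper_width: 35.3
grasp_force: 61.5
```

Call:
{"name": "servo_tool", "arguments": {"commands": [[[200, 0, 0, 0.001, 0, 0, 0], [200, 0, 0, 0, 0, 0, 0], [200, 0, 0, 0, 0, 0, 0]]]}}

```text
clock: 8.17
position: [566.8, 309.7, 30.1]
ee_rot: [1.0, 0.0, 0.0, -0.0]
contact_force: [-2.8, -0.2, 3.3]
gripper_width: 35.4
grasp_force: 62.2
```

Call:
{"name": "servo_tool", "arguments": {"commands": [[[140, 0, 0, 0, 0, 0, 0], [130, 0, 0, 0, 0, 0, 0], [115, 0, 0, 0, 0, 0, 0], [105, 0, 0, 0, 0, 0, 0], [105, 0, 0, 0, 0, 0, 0], [105, 0, 0, -0.01, 0, 0, 0], [105, 0, 0, -0.02, 0, 0, 0], [105, 0, 0, -0.03, 0, 0, 0], [105, 0, 0, -0.03, 0, 0, 0], [105, 0, 0, 0, 0, 0, 0]]]}}

```text
clock: 9.0
position: [570.3, 311.9, 127.2]
ee_rot: [1.0, 0.001, 0.006, -0.004]
contact_force: [-0.1, 1.3, 1.4]
gripper_width: 50.0
grasp_force: 0.0
```

Call:
{"name": "servo_tool", "arguments": {"commands": [[[105, -0.009, 0.0361, 0, 0, 0, 0], [105, -0.009, 0.0361, 0, 0, 0, 0], [105, -0.009, 0.0361, 0, 0, 0, 0], [105, -0.009, 0.0361, 0, 0, 0, 0], [105, -0.009, 0.0361, 0, 0, 0, 0], [105, -0.009, 0.0361, 0, 0, 0, 0], [105, -0.009, 0.0361, 0, 0, 0, 0], [105, -0.009, 0.0361, 0, 0, 0, 0], [105, -0.009, 0.0361, 0, 0, 0, 0], [105, -0.009, 0.0361, 0, 0, 0, 0]]]}}

```text
clock: 9.83
position: [476.3, -53.0, 120.0]
ee_rot: [1.0, 0.0, 0.001, -0.0]
contact_force: [1.3, -0.3, 0.2]
gripper_width: 50.3
grasp_force: 0.0
```

Call:
{"name": "servo_tool", "arguments": {"commands": [[[105, -0.009, 0.0361, 0, 0, 0, 0], [105, -0.009, 0.0361, 0, 0, 0, 0], [105, -0.009, 0.0361, 0, 0, 0, 0], [105, -0.008, 0.0361, 0, 0, 0, 0], [105, 0, 0, 0.02, 0, 0, 0], [105, 0, 0, 0.02, 0, 0, 0], [105, 0, 0, 0, 0, 0, 0], [105, 0, 0, 0, 0, 0, 0], [105, 0, 0, 0, 0, 0, 0], [105, 0, 0, 0, 0, 0, 0]]]}}

```text
clock: 10.67
position: [442.9, -195.7, 80.4]
ee_rot: [1.0, 0.001, 0.001, 0.0]
contact_force: [0.2, 0.3, -0.1]
gripper_width: 50.2
grasp_force: 0.0
```

```bash
python3 - <<'E'
from fit import *
i=cams.get_image("scene");cv2.imwrite("pics/h.png",np.hstack([cv2.resize(i["frame"][200:300,250:350],(400,400),interpolation=cv2.INTER_CUBIC),cv2.resize(i["frame"][120:220,140:240],(400,400),interpolation=cv2.INTER_CUBIC)]))
s=arm.read_state();print(s["position"]);print(fit(i,(566,310),'500',12),fit(i,(441,-193),'200'))
E
```

```text
[ 442.76636093 -195.60200641   80.31396847]
(array([536.4, 293.7]), np.float64(0.18)) (array([ 440.6, -192.9]), np.float64(0.89))
```

View pics/h.png

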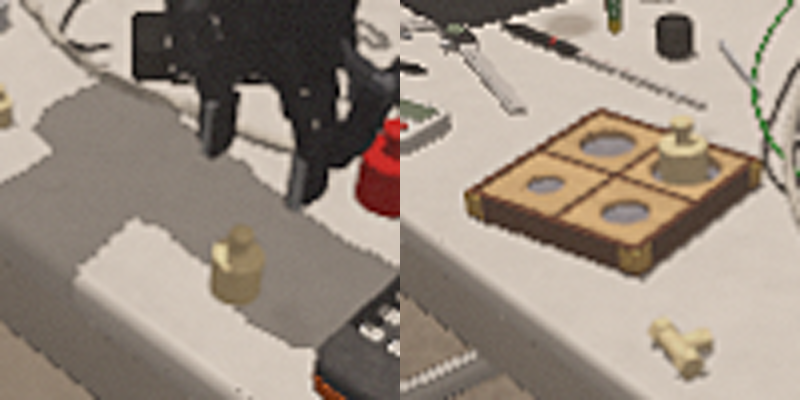

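Weight_500 stands upright in its well (684,165). The gripper is above weight_200 (crop (237,275)), so I'll descend.

Call:
{"name": "servo_tool", "arguments": {"commands": [[[105, -0.001, 0, 0.015, 0, 0, 0], [105, 0, 0, 0.02, 0, 0, 0], [105, 0, 0, 0.016, 0, 0, 0], [105, 0, 0, 0.01, 0, 0, 0], [105, 0, 0, 0.005, 0, 0, 0], [105, 0, 0, 0, 0, 0, 0], [105, 0, 0, 0, 0, 0, 0], [105, 0, 0, 0, 0, 0, 0]]]}}

```text
clock: 11.38
position: [441.6, -195.9, 14.0]
ee_rot: [1.0, 0.0, 0.001, 0.0]
contact_force: [0.3, 0.3, -0.8]
gripper_width: 50.3
grasp_force: 0.0
```

Call:
{"name": "servo_tool", "arguments": {"commands": [[[230, 0, 0, 0, 0, 0, 0], [230, 0, 0, 0, 0, 0, 0], [230, 0, 0, 0, 0, 0, 0], [230, 0, 0, 0, 0, 0, 0], [230, 0, 0, 0, 0, 0, 0], [230, 0, 0, 0, 0, 0, 0], [230, 0, 0, 0, 0, 0, 0]]]}}

```text
clock: 11.97
position: [441.2, -195.8, 14.2]
ee_rot: [1.0, 0.0, 0.001, 0.0]
contact_force: [-0.3, 2.3, 6.7]
gripper_width: 25.9
grasp_force: 58.8
```

Call:
{"name": "servo_tool", "arguments": {"commands": [[[230, 0, 0, -0.005, 0, 0, 0], [230, 0, 0, -0.02, 0, 0, 0], [230, 0, 0, -0.03, 0, 0, 0], [230, 0, 0, -0.03, 0, 0, 0], [230, 0, -0.0158, -0.015, 0, 0, 0], [230, 0.0065, -0.036, 0, 0, 0, 0], [230, 0.0065, -0.036, 0, 0, 0, 0], [230, 0.0065, -0.036, 0, 0, 0, 0], [230, 0.0065, -0.036, 0, 0, 0, 0], [230, 0.0065, -0.036, 0, 0, 0, 0]]]}}

```text
clock: 12.8
position: [472.6, 1.4, 113.4]
ee_rot: [1.0, -0.0, 0.0, -0.0]
contact_force: [0.2, 0.4, -0.7]
gripper_width: 25.5
grasp_force: 59.5
```

Call:
{"name": "servo_tool", "arguments": {"commands": [[[230, 0.0065, -0.036, 0, 0, 0, 0], [230, 0.0065, -0.036, 0, 0, 0, 0], [230, 0.0065, -0.036, 0, 0, 0, 0], [230, 0.0065, -0.036, 0, 0, 0, 0], [230, 0.0065, -0.036, 0, 0, 0, 0], [230, 0.0065, -0.036, 0, 0, 0, 0], [230, 0.0065, -0.036, 0, 0, 0, 0], [230, 0.0065, -0.036, 0, 0, 0, 0], [230, 0.0065, -0.036, 0, 0, 0, 0], [230, 0.0065, -0.036, 0, 0, 0, 0]]]}}

```text
clock: 13.63
position: [537.6, 361.2, 112.8]
ee_rot: [1.0, 0.0, -0.001, 0.0]
contact_force: [0.7, -0.1, -1.0]
gripper_width: 26.1
grasp_force: 59.5
```

Call:
{"name": "servo_tool", "arguments": {"commands": [[[230, 0.0065, -0.025, 0, 0, 0, 0], [230, 0, 0, 0, 0, 0, 0], [230, 0, 0, 0.02, 0, 0, 0], [230, 0, 0, 0.02, 0, 0, 0], [230, 0, 0, 0.015, 0, 0, 0], [230, 0, 0, 0, 0, 0, 0], [230, 0, 0, 0, 0, 0, 0], [230, 0, 0, 0, 0, 0, 0], [230, 0, 0, 0, 0, 0, 0]]]}}

```text
clock: 14.38
position: [545.3, 385.4, 59.7]
ee_rot: [1.0, 0.0, 0.001, -0.001]
contact_force: [0.1, 0.3, -2.4]
gripper_width: 26.0
grasp_force: 59.6
```

Call:
{"name": "servo_tool", "arguments": {"commands": [[[230, 0, 0, 0.012, 0, 0, 0], [230, 0, 0, 0.01, 0, 0, 0], [230, 0, 0, 0.005, 0, 0, 0], [230, 0, 0, 0.002, 0, 0, 0], [230, 0, 0, 0, 0, 0, 0], [230, 0, 0, 0, 0, 0, 0], [230, 0, 0, 0, 0, 0, 0]]]}}

```text
clock: 14.97
position: [543.8, 384.2, 29.3]
ee_rot: [1.0, 0.0, -0.001, 0.001]
contact_force: [-5.0, -2.5, 5.0]
gripper_width: 25.8
grasp_force: 60.3
```

Call:
{"name": "servo_tool", "arguments": {"commands": [[[230, 0, 0, 0.001, 0, 0, 0], [230, 0, 0, 0, 0, 0, 0], [230, 0, 0, 0, 0, 0, 0]]]}}

```text
clock: 15.22
position: [543.8, 384.2, 29.2]
ee_rot: [1.0, 0.0, -0.001, 0.001]
contact_force: [-5.6, -3.2, 8.5]
gripper_width: 25.9
grasp_force: 60.8
```

Call:
{"name": "servo_tool", "arguments": {"commands": [[[230, 0, 0, 0.001, 0, 0, 0], [230, 0, 0, 0, 0, 0, 0], [230, 0, 0, 0, 0, 0, 0]]]}}

```text
clock: 15.47
position: [543.8, 384.2, 29.2]
ee_rot: [1.0, 0.0, -0.001, 0.001]
contact_force: [-6.7, -2.4, 13.2]
gripper_width: 25.8
grasp_force: 61.2
```

Call:
{"name": "servo_tool", "arguments": {"commands": [[[230, 0, 0, -0.002, 0, 0, 0], [172, 0, 0, 0, 0, 0, 0], [160, 0, 0, 0, 0, 0, 0], [145, 0, 0, 0, 0, 0, 0], [135, 0, 0, 0, 0, 0, 0], [135, 0, 0, 0, 0, 0, 0], [135, 0, 0, -0.01, 0, 0, 0], [135, 0, 0, -0.02, 0, 0, 0], [135, 0, 0, -0.03, 0, 0, 0], [135, 0, 0, -0.03, 0, 0, 0]]]}}

```text
clock: 16.3
position: [544.3, 384.5, 119.9]
ee_rot: [1.0, 0.0, -0.0, 0.001]
contact_force: [-0.4, 0.6, 0.4]
gripper_width: 40.0
grasp_force: 0.0
```

Call:
{"name": "servo_tool", "arguments": {"commands": [[[135, -0.0036, 0.0335, 0, 0, 0, 0], [135, -0.0036, 0.0335, 0, 0, 0, 0], [135, -0.0036, 0.0335, 0, 0, 0, 0], [135, -0.0036, 0.0335, 0, 0, 0, 0], [135, -0.0036, 0.0335, 0, 0, 0, 0], [135, -0.0036, 0.0335, 0, 0, 0, 0], [135, -0.0036, 0.0335, 0, 0, 0, 0], [135, -0.0036, 0.0335, 0, 0, 0, 0], [135, -0.0036, 0.0335, 0, 0, 0, 0], [135, 0, 0, 0.02, 0, 0, 0]]]}}

```text
clock: 17.13
position: [513.4, 80.0, 103.0]
ee_rot: [1.0, -0.002, 0.003, -0.001]
contact_force: [0.8, -0.3, 0.3]
gripper_width: 40.4
grasp_force: 0.0
```

Call:
{"name": "servo_tool", "arguments": {"commands": [[[135, 0, 0, 0.02, 0, 0, 0], [135, 0, 0, 0, 0, 0, 0], [135, 0, 0, 0, 0, 0, 0], [135, 0, 0, 0, 0, 0, 0], [135, 0, 0, 0, 0, 0, 0]]]}}

```text
clock: 17.55
position: [513.2, 84.2, 80.4]
ee_rot: [1.0, 0.001, 0.001, -0.0]
contact_force: [0.3, -0.8, -0.6]
gripper_width: 40.0
grasp_force: 0.0
```

```bash
python3 - <<'E'
from fit import *
i=cams.get_image("scene");cv2.imwrite("pics/i.png",np.hstack([cv2.resize(i["frame"][150:250,200:300],(400,400),interpolation=cv2.INTER_CUBIC),cv2.resize(i["frame"][120:220,140:240],(400,400),interpolation=cv2.INTER_CUBIC)]))
s=arm.read_state();print(s["position"])
E
```

```text
[513.07638268  84.14849109  80.30364433]
```

View pics/i.png

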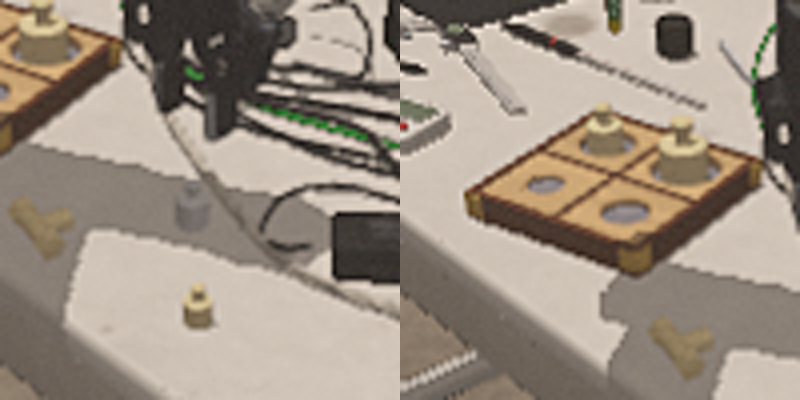

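Weights 200 and 500 stand in their wells. The cable runs close to the right of weight_100 (crop (193,207)), so I'll turn the hand parallel to it before descending.

Call:
{"name": "servo_tool", "arguments": {"commands": [[[148, 0, 0, 0, 0, 0, 5], [148, 0, 0, 0, 0, 0, 5], [148, 0, 0, 0.015, 0, 0, 5], [148, 0, 0, 0.02, 0, 0, 0], [148, 0, 0, 0.016, 0, 0, 0], [148, 0, 0, 0.01, 0, 0, 0], [148, 0, 0, 0.007, 0, 0, 0], [148, 0, 0, 0, 0, 0, 0], [148, 0, 0, 0, 0, 0, 0], [148, 0, 0, 0, 0, 0, 0]]]}}

```text
clock: 18.43
position: [513.0, 83.8, 11.9]
ee_rot: [0.991, -0.13, 0.001, -0.0]
contact_force: [0.1, 1.2, -0.8]
gripper_width: 35.9
grasp_force: 0.0
```

Call:
{"name": "servo_tool", "arguments": {"commands": [[[250, 0, 0, 0, 0, 0, 0], [250, 0, 0, 0, 0, 0, 0], [250, 0, 0, 0, 0, 0, 0], [250, 0, 0, 0, 0, 0, 0], [250, 0, 0, 0, 0, 0, 0], [250, 0, 0, 0, 0, 0, 0]]]}}

```text
clock: 18.93
position: [513.0, 83.8, 12.3]
ee_rot: [0.991, -0.13, 0.001, -0.001]
contact_force: [-2.2, 0.4, 5.8]
gripper_width: 19.9
grasp_force: 58.7
```

Call:
{"name": "servo_tool", "arguments": {"commands": [[[250, 0, 0, -0.005, 0, 0, 0], [250, 0, 0, -0.02, 0, 0, 0], [250, 0, 0, -0.03, 0, 0, 0], [250, 0, 0, -0.03, 0, 0, -5], [250, 0, 0, -0.015, 0, 0, -5], [250, 0, 0, 0, 0, 0, -5], [250, -0.0036, -0.034, 0, 0, 0, 0], [250, -0.0036, -0.034, 0, 0, 0, 0], [250, -0.0036, -0.034, 0, 0, 0, 0], [250, -0.0036, -0.034, 0, 0, 0, 0]]]}}

```text
clock: 19.77
position: [497.2, 220.4, 111.2]
ee_rot: [1.0, -0.0, -0.0, -0.0]
contact_force: [0.1, -1.3, -1.6]
gripper_width: 19.5
grasp_force: 58.9
```

Call:
{"name": "servo_tool", "arguments": {"commands": [[[250, -0.0036, -0.034, 0, 0, 0, 0], [250, -0.0036, -0.0355, 0, 0, 0, 0], [250, 0, 0, 0.015, 0, 0, 0], [250, 0, 0, 0.02, 0, 0, 0], [250, 0, 0, 0.02, 0, 0, 0], [250, 0, 0, 0, 0, 0, 0], [250, 0, 0, 0, 0, 0, 0], [250, 0, 0, 0, 0, 0, 0], [250, 0, 0, 0, 0, 0, 0]]]}}

```text
clock: 20.52
position: [491.4, 289.4, 57.5]
ee_rot: [1.0, 0.0, 0.001, -0.001]
contact_force: [-0.1, 0.1, -0.6]
gripper_width: 19.5
grasp_force: 59.0
```

Call:
{"name": "servo_tool", "arguments": {"commands": [[[250, 0, 0, 0.012, 0, 0, 0], [250, 0, 0, 0.009, 0, 0, 0], [250, 0, 0, 0.004, 0, 0, 0], [250, 0, 0, 0.001, 0, 0, 0], [250, 0, 0, 0, 0, 0, 0], [250, 0, 0, 0, 0, 0, 0], [250, 0, 0, 0, 0, 0, 0]]]}}

```text
clock: 21.1
position: [490.9, 289.1, 30.5]
ee_rot: [1.0, 0.0, 0.0, -0.0]
contact_force: [-0.0, 0.1, -1.4]
gripper_width: 19.8
grasp_force: 59.0
```

Call:
{"name": "servo_tool", "arguments": {"commands": [[[250, 0, 0, 0.001, 0, 0, 0], [250, 0, 0, 0, 0, 0, 0], [250, 0, 0, 0, 0, 0, 0]]]}}

```text
clock: 21.35
position: [490.8, 289.2, 29.3]
ee_rot: [1.0, 0.0, 0.0, -0.0]
contact_force: [0.5, -0.5, 0.2]
gripper_width: 19.5
grasp_force: 59.1
```

Call:
{"name": "servo_tool", "arguments": {"commands": [[[250, 0, 0, 0.001, 0, 0, 0], [250, 0, 0, 0, 0, 0, 0], [250, 0, 0, 0, 0, 0, 0]]]}}

```text
clock: 21.6
position: [490.8, 289.1, 29.3]
ee_rot: [1.0, 0.0, 0.0, -0.0]
contact_force: [-0.8, -0.5, 6.1]
gripper_width: 19.6
grasp_force: 59.8
```

Call:
{"name": "servo_tool", "arguments": {"commands": [[[250, 0, 0, -0.001, 0, 0, 0], [190, 0, 0, 0, 0, 0, 0], [178, 0, 0, 0, 0, 0, 0], [165, 0, 0, 0, 0, 0, 0], [155, 0, 0, 0, 0, 0, 0], [155, 0, 0, 0, 0, 0, 0], [155, 0, 0, -0.01, 0, 0, 0], [155, 0, 0, -0.02, 0, 0, 0], [155, 0, 0, -0.03, 0, 0, 0], [155, 0, 0, -0.03, 0, 0, 0]]]}}

```text
clock: 22.43
position: [490.2, 288.5, 120.1]
ee_rot: [1.0, 0.0, -0.001, 0.001]
contact_force: [0.2, 1.1, 0.2]
gripper_width: 33.5
grasp_force: 0.0
```

Call:
{"name": "servo_tool", "arguments": {"commands": [[[155, -0.006, 0.0355, 0, 0, 0, 0], [155, -0.006, 0.0355, 0, 0, 0, 0], [155, -0.006, 0.0355, 0, 0, 0, 0], [155, -0.006, 0.0355, 0, 0, 0, 0], [155, -0.006, 0.0355, 0, 0, 0, 0], [155, -0.006, 0.0355, 0, 0, 0, 0], [155, -0.006, 0.0355, 0, 0, 0, 0], [155, -0.006, 0.0355, 0, 0, 0, 0], [155, 0, 0, 0.02, 0, 0, 0], [155, 0, 0, 0.03, 0, 0, 0]]]}}

```text
clock: 23.27
position: [444.9, 3.9, 71.9]
ee_rot: [1.0, -0.001, 0.004, -0.001]
contact_force: [0.6, 1.3, -0.3]
gripper_width: 33.8
grasp_force: 0.0
```

Call:
{"name": "servo_tool", "arguments": {"commands": [[[155, 0, 0, 0, 0, 0, 0], [155, 0, 0, 0, 0, 0, 0], [155, 0, 0, 0, 0, 0, 0], [155, 0, 0, 0, 0, 0, 0]]]}}

```text
clock: 23.6
position: [443.9, 5.6, 70.6]
ee_rot: [1.0, 0.001, 0.001, -0.0]
contact_force: [-0.4, -0.6, 0.2]
gripper_width: 33.5
grasp_force: 0.0
```

```bash
python3 - <<'E'
from fit import *
i=cams.get_image("scene");cv2.imwrite("pics/j.png",np.hstack([cv2.resize(i["frame"][160:260,200:300],(400,400),interpolation=cv2.INTER_CUBIC),cv2.resize(i["frame"][120:220,140:240],(400,400),interpolation=cv2.INTER_CUBIC)]))
s=arm.read_state();print(s["position"],fit(i,(443,4.5),'50'))
E
```

```text
[443.74635802   5.63730888  70.49168108] (array([444.1,   5.3]), np.float64(0.82))
```

View pics/j.png

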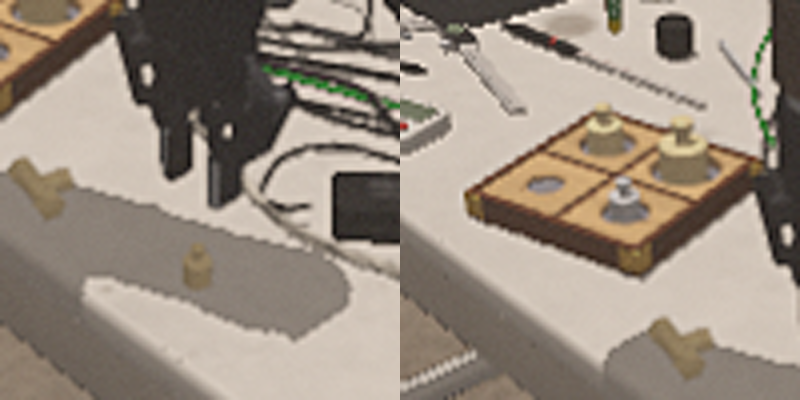

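Three weights are in their wells. Weight_50 (crop (197,268)) is under the hand.

Call:
{"name": "servo_tool", "arguments": {"commands": [[[155, 0, 0, 0.015, 0, 0, 0], [155, 0, 0, 0.02, 0, 0, 0], [155, 0, 0, 0.015, 0, 0, 0], [155, 0, 0, 0.007, 0, 0, 0], [155, 0, 0, 0.003, 0, 0, 0], [155, 0, 0, 0, 0, 0, 0], [155, 0, 0, 0, 0, 0, 0], [155, 0, 0, 0, 0, 0, 0]]]}}

```text
clock: 24.32
position: [443.4, 5.2, 9.9]
ee_rot: [1.0, 0.0, 0.001, -0.0]
contact_force: [0.4, 0.1, 0.3]
gripper_width: 33.4
grasp_force: 0.0
```

Call:
{"name": "servo_tool", "arguments": {"commands": [[[255, 0, 0, 0, 0, 0, 0], [255, 0, 0, 0, 0, 0, 0], [255, 0, 0, 0, 0, 0, 0], [255, 0, 0, 0, 0, 0, 0], [255, 0, 0, 0, 0, 0, 0], [255, 0, 0, 0, 0, 0, 0]]]}}

```text
clock: 24.82
position: [443.2, 5.1, 10.0]
ee_rot: [1.0, 0.0, 0.001, -0.0]
contact_force: [-1.6, 0.2, 4.9]
gripper_width: 15.4
grasp_force: 58.5
```

Call:
{"name": "servo_tool", "arguments": {"commands": [[[255, 0, 0, -0.005, 0, 0, 0], [255, 0, 0, -0.02, 0, 0, 0], [255, 0, 0, -0.03, 0, 0, 0], [255, 0, 0, -0.03, 0, 0, 0], [255, 0, 0, -0.015, 0, 0, 0], [255, 0.0027, -0.0359, 0, 0, 0, 0], [255, 0.0027, -0.0359, 0, 0, 0, 0], [255, 0.0027, -0.0359, 0, 0, 0, 0], [255, 0.0027, -0.0359, 0, 0, 0, 0], [255, 0.0027, -0.0359, 0, 0, 0, 0]]]}}

```text
clock: 25.65
position: [455.7, 185.9, 109.7]
ee_rot: [1.0, -0.0, 0.0, -0.0]
contact_force: [0.6, -0.8, -0.9]
gripper_width: 15.5
grasp_force: 58.8
```

Call:
{"name": "servo_tool", "arguments": {"commands": [[[255, 0.0027, -0.0359, 0, 0, 0, 0], [255, 0.0027, -0.0359, 0, 0, 0, 0], [255, 0.0027, -0.0359, 0, 0, 0, 0], [255, 0.0027, -0.0359, 0, 0, 0, 0], [255, 0.0027, -0.0359, 0, 0, 0, 0], [255, 0, 0, 0.015, 0, 0, 0], [255, 0, 0, 0.025, 0, 0, 0], [255, 0, 0, 0.02, 0, 0, 0], [255, 0, 0, 0, 0, 0, 0], [255, 0, 0, 0, 0, 0, 0]]]}}

```text
clock: 26.48
position: [469.1, 363.2, 48.5]
ee_rot: [1.0, 0.0, -0.001, 0.001]
contact_force: [-0.4, 0.1, -1.3]
gripper_width: 15.6
grasp_force: 58.8
```

Call:
{"name": "servo_tool", "arguments": {"commands": [[[255, 0, 0, 0, 0, 0, 0], [255, 0, 0, 0, 0, 0, 0], [255, 0, 0, 0, 0, 0, 0]]]}}

```text
clock: 26.73
position: [470.2, 364.5, 50.7]
ee_rot: [1.0, 0.0, 0.001, -0.001]
contact_force: [0.6, 0.1, -0.7]
gripper_width: 15.4
grasp_force: 58.8
```

Call:
{"name": "servo_tool", "arguments": {"commands": [[[255, 0, 0, 0.009, 0, 0, 0], [255, 0, 0, 0.007, 0, 0, 0], [255, 0, 0, 0.003, 0, 0, 0], [255, 0, 0, 0, 0, 0, 0], [255, 0, 0, 0, 0, 0, 0], [255, 0, 0, 0, 0, 0, 0]]]}}

```text
clock: 27.23
position: [469.7, 364.0, 30.0]
ee_rot: [1.0, 0.0, 0.0, 0.0]
contact_force: [0.1, 0.3, -0.1]
gripper_width: 15.3
grasp_force: 58.8
```

Call:
{"name": "servo_tool", "arguments": {"commands": [[[255, 0, 0, 0.002, 0, 0, 0], [255, 0, 0, 0, 0, 0, 0], [255, 0, 0, 0, 0, 0, 0]]]}}

```text
clock: 27.48
position: [469.6, 364.0, 28.1]
ee_rot: [1.0, 0.0, 0.0, -0.0]
contact_force: [0.3, -0.1, -1.0]
gripper_width: 15.3
grasp_force: 58.8
```

Call:
{"name": "servo_tool", "arguments": {"commands": [[[255, 0, 0, 0.001, 0, 0, 0], [255, 0, 0, 0, 0, 0, 0], [255, 0, 0, 0, 0, 0, 0]]]}}

```text
clock: 27.73
position: [469.7, 364.0, 28.1]
ee_rot: [1.0, 0.0, 0.0, -0.0]
contact_force: [-1.2, -0.2, 5.9]
gripper_width: 15.7
grasp_force: 59.4
```

Contact is at the expected depth, so I'll release and retreat clear.

Call:
{"name": "servo_tool", "arguments": {"commands": [[[255, 0, 0, -0.001, 0, 0, 0], [205, 0, 0, 0, 0, 0, 0], [192, 0, 0, 0, 0, 0, 0], [178, 0, 0, 0, 0, 0, 0], [165, 0, 0, 0, 0, 0, 0], [165, 0, 0, 0, 0, 0, 0], [165, 0, 0, -0.01, 0, 0, 0], [165, 0, 0, -0.02, 0, 0, 0], [165, 0, 0, -0.03, 0, 0, 0], [165, 0, 0, -0.04, 0, 0, 0]]]}}

```text
clock: 28.57
position: [468.3, 362.4, 127.2]
ee_rot: [1.0, -0.0, -0.002, 0.002]
contact_force: [0.7, 0.7, -0.1]
gripper_width: 30.0
grasp_force: 0.0
```

Call:
{"name": "servo_tool", "arguments": {"commands": [[[165, 0, 0.02, -0.03, 0, 0, 0], [165, 0, 0.035, -0.02, 0, 0, 0], [165, 0, 0.035, 0, 0, 0, 0], [165, 0, 0.035, 0, 0, 0, 0], [165, 0, 0.035, 0, 0, 0, 0], [165, 0, 0.035, 0, 0, 0, 0], [165, 0, 0.02, 0, 0, 0, 0], [165, 0, 0, 0, 0, 0, 0], [165, 0, 0, 0, 0, 0, 0], [165, 0, 0, 0, 0, 0, 0]]]}}

```text
clock: 29.4
position: [470.0, 149.4, 178.7]
ee_rot: [1.0, 0.0, 0.001, -0.0]
contact_force: [-0.8, -0.4, 0.5]
gripper_width: 29.9
grasp_force: 0.0
```

```bash
python3 - <<'E'
from h import *
i=cams.get_image("scene");t=cams.get_image("top")
cv2.imwrite("pics/k.png",np.hstack([cv2.resize(i["frame"][120:220,140:240],(400,400),interpolation=cv2.INTER_CUBIC),cv2.resize(t["frame"][155:230,140:215],(400,400),interpolation=cv2.INTER_CUBIC)]))
print(arm.read_state()["position"])
E
```

```text
[469.873358   149.91519985 178.30286483]
```

View pics/k.png

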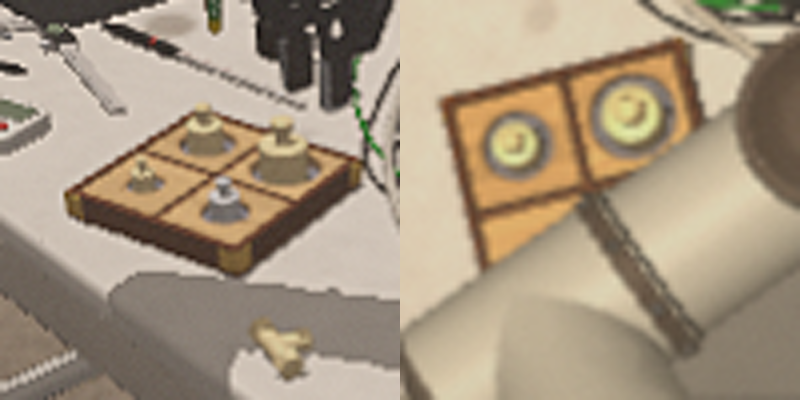

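All four weights stand upright and centred in their wells: 500 at (283,155), 200 at (205,132), 100 at (224,202) and 50 at (142,180). The tee is where it was and the hand is clear.

```bash
python3 -c "
from bench import ticket
print(ticket.job_done())"
```

```text
the job is handed in; nothing more can be done
None
```

All four weights are back upright in their own wells and released. The job is handed in at about 29.5 s of the 106 s allowed; no verdict was returned.

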